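# Move the weighed beaker to the stirrer and preset its speed

## Robot

A 6-joint arm with a two-finger parallel gripper is mounted at the origin on a cart in front of the work surface, level with it; the furniture and walls round the work are solid. World frame = base frame: x ahead of the robot, y to its left, z up, the work surface at z = 0. Lengths are in mm, angles in rad, forces in N, time in s.
With the tool pointing down it reaches from about 375 to 900 mm from the base axis. Payload 3.1 kg.
Tool frame: the origin (TCP) lies at the very end of the fingers, on their centre line; the grasp point (between the pads) lies 19 mm behind it; z points along the fingers, y is the line along which they close (so a half turn about z gives the same grasp; the last joint's range is limited). The gripper opens to 85 mm and grips with 20 to 120 N. Pads are 22 mm wide; open, the fingers measure 114 mm over their backs; the gripper's body (76 mm by 85 mm) begins 54 mm behind the grasp point. The pads swing forward as they close: fully open they stand 13 mm farther back than shut.
Start: joints at [1.143, 0.527, 1.433, -0, 1.181, -0.178], TCP at [153.86, 605.742, 231.31] pointing down, gripper open.
Joint ranges: [-3.08, 3.08], [-0.75, 2.2], [0.22, 2.44], [-1.43, 4.57], [0, 2.65], [-2.85, 2.85]. Speed limits (rad/s): [2.79, 2.79, 3.14, 3.14, 3.14, 3.14].

## Interface

Orientations are given as a 3x3 rotation matrix whose columns are the frame's x, y, z axes.
In Python, from cell import telemetry, imaging, ticket gives the robot as it stands. The module is installed in compiled form; this text tells all that it offers.
- The arm moves only by the shell command python3 -m pendant 'ROWS' [FORCE]. ROWS is JSON, one flat list of numbers, 5 for each row, row after row: the closure, from 0 (fully open) to 1 (shut), then the shift along the tool's x, y, z in cm, then the turn about the tool's z in rad. A call has 1 to 10 rows; each row shifts and turns the commanded pose from where the row before left it, along the tool's axes as they then stand; what a row does not reach is not made up. A row lasts 1/8 s, in which the tool goes at most 62.5 mm and 10.7 degrees, less where a joint would pass 70% of its speed; a pose out of reach is approached as far as the arm can. A call is refused whole if a number of a shift passes 6.25 or a number of a turn 0.188, either way. A call with a gripper value outside its range is refused whole. The fingers move at their own pace and stop on an object; FORCE is the grip in N (left out, the last holds). Time passes only in rows, so rows that do not move let the fingers close. It gives the time, the measured TCP pose, the force, the opening and the grip force at its end, in the units of the state.
- telemetry.observe(): the state, without advancing time (a new reading comes with each control period).
- imaging.get_image(name): name is "side" or "top"; returns a dict with "img" (384x512x3 uint8, red, green, blue), "vfov" (degrees; the focal length in pixels is half the picture's height over the tangent of half this angle, whatever the lens; pixels are square), "cx", "cy" (the principal point, pixels), "camera_from_world" (4x4, takes a point from world to camera coordinates). Camera axes: x right, y down, z forward; pixel columns grow to the right and rows downward; lengths in mm; the calibration is good to about 2 mm. A picture is of the moment at which its call begins. There is no depth.
- ticket.job_done(): hands the job in; it is judged then, once.
The state is a dict: "time_s": time; "q": joint angles; "joint_velocities": joint speeds; "joint_torque": joint torques, N m; "ee_pos": TCP position; "eef_rot": TCP orientation; "force": force on the tool from outside, world axes, zero at the start; "moment": the same for the moment, N m; "gripper_width": finger opening in mm; "grip_force": force on a finger pad.
Only numpy, scipy, OpenCV 4.12 (cv2) and the standard library are available. Lean on these libraries where they do the work, as an engineer would, in place of code of your own. Each camera call takes 0.05 s, during which the arm holds its last target. There are 200 camera calls.

## Task

Take the small glass beaker off the pan of the right-hand balance and, without tipping it, stand it upright in the middle of the magnetic stirrer's white plate. Then, with the vessel in place, turn the black speed knob on the stirrer's sloping front clockwise until its white pointer line lies at the wedge on the marker ring round it, and let go. Leave the marker ring, the jar and the brown bottle as they are.

Things in the scene. Friction and masses are not known exactly. Their poses are not given: they have to be found in the camera images.
- beaker: small empty glass beaker (transparent), 52 mm over the rim, body 48 mm in diameter, 58 mm tall, 40 g; stands on the round steel pan (130 mm, top 76 mm above the worktop) of the right-hand top-pan balance; origin at the centre of its underside, z up
- stirrer: magnetic stirrer, fixed to the worktop: white case 260 mm deep (its x), 170 mm wide (its y), plate top 100 mm high; origin at the centre of its footprint on the worktop, its -x side is the front. The front panel slopes 25 degrees from level, rising from 44 mm high at the front edge (x = -130 mm) to 87 mm (x = -38 mm)
- plate_centre (a point): centre of the stirrer's plate, on its upper surface: white ceramic square of 144 mm with thin grey centring rings; 46 mm behind and 100 mm above the stirrer's origin
- knob_grip (a point): point on the speed knob's axis, 26 mm out from the sloping panel; its z axis is the knob's axis, out of the panel (25 degrees from vertical, towards the stirrer's front). Round fluted black knob mid-panel: grip 48 mm in diameter, 9 to 38 mm out from the panel; under it a 60 mm skirt, then the flat marker ring of 77 mm (wedge 5.5 mm high). Free panel round it for the fingers
- pointer_tip (a point): outer end of the white pointer line of the knob, on the rim of the skirt, 30 mm from the knob's axis, 5 mm out from the panel; moves with the knob
- marker_tip (a point): tip of the bright metal wedge on the dark marker ring round the knob, 30 mm from the same axis, 5 mm out from the panel; the pointer's tip meets it when the knob is set. The wedge is 10 mm wide at its outer end
- speed_knob (a joint): angle of the knob, rad: 0 at its off stop (pointer at the lower left of the dial), growing clockwise as seen facing the panel, up to 4.71; stays where it is left
- marker_ring (a joint): angle of the wedge on the same scale as the knob's angle, so the knob is set when both are equal; stiff, to be left as it is
- jar: white square plastic jar with a black cap, 71 x 71 x 123 mm, to the right of the right-hand balance; bystander; origin under its centre
- brown_bottle: brown bottle with a tan cap, 79 mm in diameter, 126 mm tall, behind the right-hand balance; bystander; origin under its centre
There are look-alikes about, which are no part of the job. There is more than one size of the beaker; the job needs the smallest.

How it is judged:
By the outcome, as a careful person would: the job done as asked, in the order asked, and still so for the second after the job is handed in, with the robot touching nothing.
It also fails if it takes over 58 s, if anything falls off the work surface, if the arm or the gripper's body presses on something with over 40 N, if the wrist force passes 120 N, or if a joint passes its speed limit or range.

## Working session

There is one attempt and no reset: what is moved stays moved. The work goes in short steps, Python scripts to look and compute and a shell command to move; the robot and the scene stay as the last step left them, time stands still between calls to the robot, and variables do not carry over. Pictures are saved under pics/ and viewed, at most 10 in all, crops included, and the job is handed in when it is done.

```bash
mkdir -p pics
python3 - <<'E'
from cell import telemetry, imaging
import cv2,numpy as np
for n in("side","top"):
    d=imaging.get_image(n); cv2.imwrite(f"pics/{n}0.png",cv2.resize(d["img"][:,:,::-1],(800,600)))
    print(n,d["vfov"],d["cx"],d["cy"],np.round(d["camera_from_world"],3).tolist())
s=telemetry.observe(); print(s["time_s"],s["ee_pos"],np.round(s["eef_rot"],3).tolist(),s["gripper_width"])
E
```

```text
side 57.07962337176506 258.68014854314885 192.24428843218112 [[0.959, -0.283, 0.0, -544.407], [-0.196, -0.666, -0.72, 196.611], [0.204, 0.69, -0.694, 956.808], [0.0, 0.0, 0.0, 1.0]]
top 44.91688266479151 256.637621734239 188.7913815711325 [[-0.013, -1.0, -0.017, 40.261], [-0.99, 0.015, -0.141, 588.166], [0.141, 0.015, -0.99, 1404.572], [0.0, 0.0, 0.0, 1.0]]
0.1 [153.5822835  605.15874665 230.43260642] [[-0.969, 0.246, -0.001], [0.246, 0.969, -0.002], [0.0, -0.002, -1.0]] 85.46272101135433
```

View pics/side0.png

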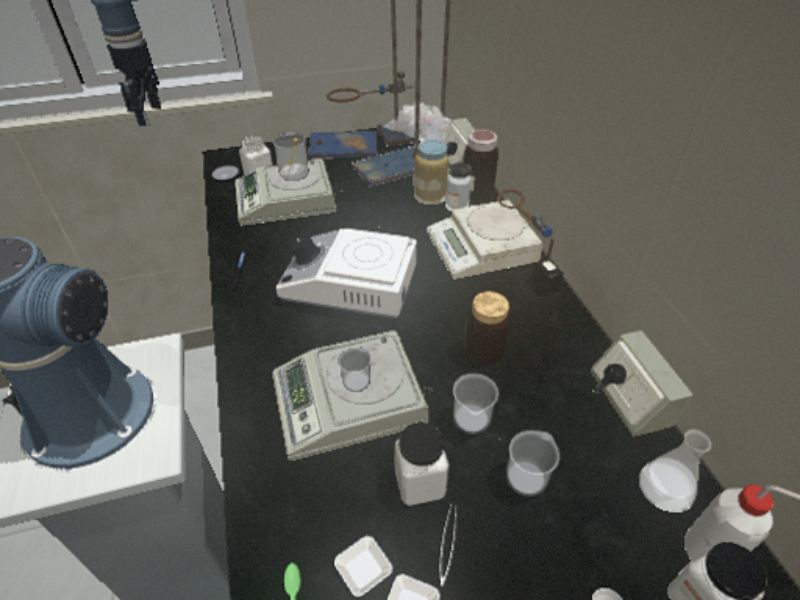

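View pics/top0.png

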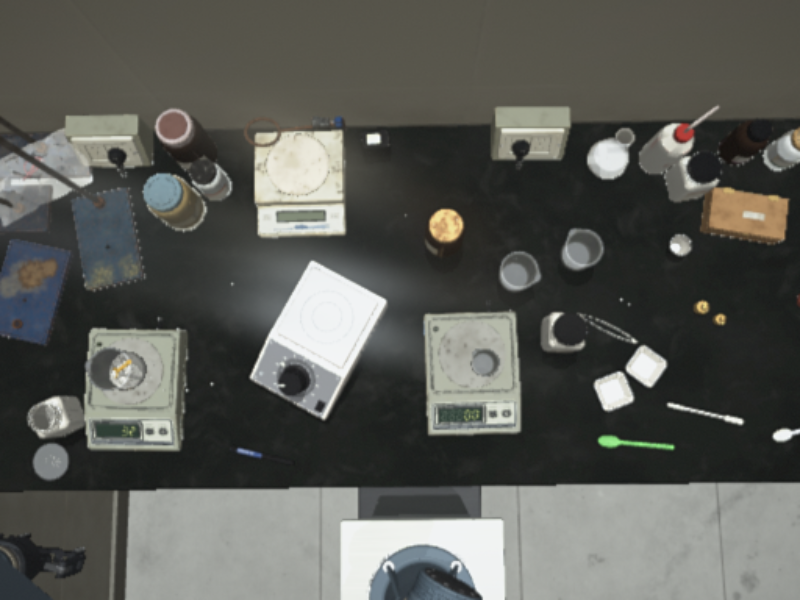

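The side view shows the small beaker on the near right-hand balance at about (355,370) and the stirrer at about (350,270). In the top view the beaker is at (485,362), the plate centre at (327,317) and the knob at (295,380), all in 800x600 pixels.

```bash
cat > h.py <<'E'
from cell import telemetry, imaging
import cv2,numpy as np
def cam(n):
    d=imaging.get_image(n); d["f"]=d["img"].shape[0]/2/np.tan(np.radians(d["vfov"]/2)); return d
def ray(d,u,v):
    M=np.array(d["camera_from_world"]); R,t=M[:3,:3],M[:3,3]
    return -R.T@t, R.T@np.array([(u-d["cx"])/d["f"],(v-d["cy"])/d["f"],1])
def onz(d,u,v,z):
    o,r=ray(d,u,v); return o+r*(z-o[2])/r[2]
def proj(d,p):
    M=np.array(d["camera_from_world"]); c=M[:3,:3]@np.asarray(p,float)+M[:3,3]
    return c[:2]/c[2]*d["f"]+[d["cx"],d["cy"]]
def tri(d1,a,d2,b):
    o1,r1=ray(d1,*a);o2,r2=ray(d2,*b)
    k=np.linalg.lstsq(np.c_[r1,-r2],o2-o1,rcond=None)[0]
    p,q=o1+r1*k[0],o2+r2*k[1]; return (p+q)/2,np.linalg.norm(p-q)
E
python3 - <<'E'
from h import *
t=cam("top"); s=cam("side")
cv2.imwrite("pics/tc.png",cv2.resize(t["img"][160:290,150:350,::-1],(800,520),interpolation=cv2.INTER_CUBIC))
cv2.imwrite("pics/sc.png",cv2.resize(s["img"][140:290,170:280,::-1],(440,600),interpolation=cv2.INTER_CUBIC))
k=1/1.5625
print("plate",onz(t,327*k,317*k,100),tri(t,(327*k,317*k),s,(367*k,254*k)))
print("beaker rim",onz(t,485*k,362*k,134),"base side",onz(s,355*k,382*k,76))
# white plate
m=cv2.inRange(t["img"],(185,185,185),(255,255,255)); n,l,st,c=cv2.connectedComponentsWithStats(m)
i=l[int(330*k),int(345*k)]; cn=cv2.findContours((l==i).astype(np.uint8),0,2)[0][0]
print(i,st[i],cv2.minAreaRect(cn))
E
```

```text
plate [540.17791399 172.7162676  100.        ] (array([540.34430443, 173.16602242,  96.42507206]), np.float64(0.47757386778756006))
beaker rim [ 448.82745258 -122.24217437  134.        ] base side [ 447.01563711 -121.37968039   76.        ]
35 [ 160  167   87  101 3290] ((202.40823364257812, 216.46688842773438), (56.35382080078125, 85.88300323486328), 27.979475021362305)
```

View pics/tc.png

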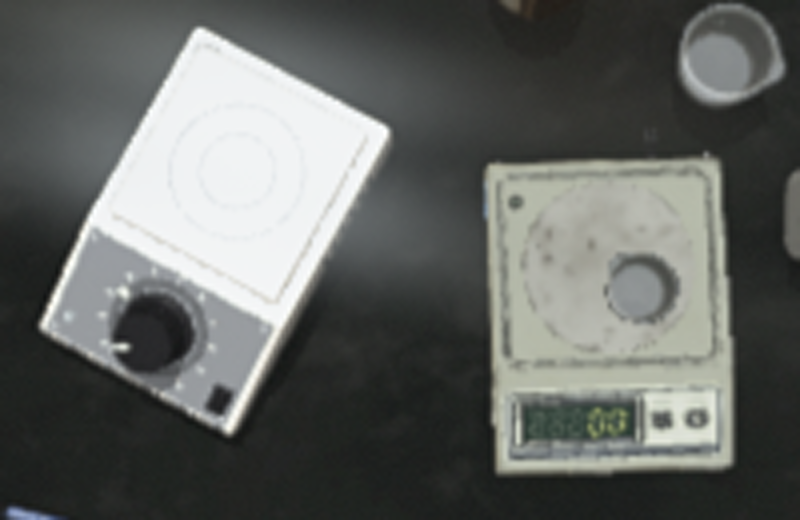

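View pics/sc.png

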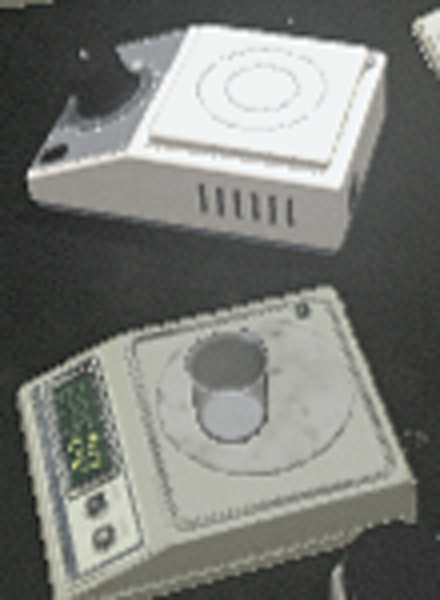

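The top crop shows the ring centre at (237,171), the pointer near (122,348), the probable wedge near (122,292), and the beaker at (642,287). In the side crop the beaker stands upright on the pan with its base near (232,415) and its rim near (228,358).

```bash
cat >> h.py <<'E'
def knobframe(P,yaw):
    # P plate centre; returns panel knob base point guess, axes u(up panel), l(right), n
    X=np.array([np.cos(yaw),np.sin(yaw),0]);Y=np.array([-X[1],X[0],0]);Z=np.array([0,0,1.])
    O=P-46*X-100*Z; a=np.radians(25)
    return O-84*X+65.5*Z, np.cos(a)*X+np.sin(a)*Z, -Y, -np.sin(a)*X+np.cos(a)*Z
E
python3 - <<'E'
from h import *
t=cam("top");s=cam("side")
c=lambda a,b:(150+a/4-.375,160+b/4-.375)
P=onz(t,*c(237,171),100)
e=[onz(t,*c(*p),z) for p,z in(((112,215),100),((278,300),100),((42,325),44),((232,435),44),((97,222),87),((278,310),87))]
for i in(0,2,4):
    v=e[i+1]-e[i]; print("len",np.linalg.norm(v),"yaw deg",np.degrees(np.arctan2(v[1],v[0]))+90)
print("plate",P,"front mid",(e[2]+e[3])/2)
sd=lambda a,b:(170+a/4-.375,140+b/4-.375)
print("rim",onz(t,*c(642,287),134),tri(t,c(642,287),s,sd(228,358)),"base",onz(s,*sd(233,415),77))
yaw=np.radians(np.mean([np.degrees(np.arctan2(*(e[i+1]-e[i])[[1,0]]))+90 for i in(0,2,4)]))
B,u,r,n=knobframe(P,yaw); print("yaw",np.degrees(yaw),"knob_grip",B+26*n)
for nm,d in(("top",t),("side",s)):
    g=cv2.cvtColor(d["img"],cv2.COLOR_RGB2GRAY)
    def at(th,rad): # th knob scale: 0 lower-left(-135 from up), clockwise
        a=th-np.radians(135); return proj(d,B+5*n+rad*(np.cos(a)*u+np.sin(a)*r))
    ths=np.radians(np.arange(-10,290,10))
    for rad in(22,28,32,36,42):
        m=np.array([at(x,rad) for x in ths],np.float32)
        print(nm,rad,cv2.remap(g,m[None,:,0],m[None,:,1],1)[0].tolist())
    def un(px):
        o,w=ray(d,*px); q=o+w*((B+5*n-o)@n)/(w@n)-B-5*n; return np.linalg.norm(q),np.degrees(np.arctan2(q@r,q@u))+135
    if nm=="top": print("pointer",un(c(122,348)),"wedge",un(c(122,292)))
    a,b=proj(d,B+15*n).astype(int)
    # crop
    cv2.imwrite(f"pics/k{nm}.png",cv2.resize(d["img"][b-25:b+25,a-25:a+25,::-1],(500,500),interpolation=cv2.INTER_CUBIC))
k=np.hstack([cv2.imread("pics/ktop.png")[:,:400],cv2.imread("pics/kside.png")[:,:400]]);cv2.imwrite("pics/k1.png",k)
E
```

```text
len 139.4248230808695 yaw deg -27.63250134541684
len 169.31562338617712 yaw deg -30.18799847670212
len 151.78773733410412 yaw deg -26.440530496634196
plate [541.71024231 173.92791318 100.        ] front mid [388.80052938 257.29192263  44.        ]
rim [ 449.71110501 -121.47972053  134.        ] (array([ 449.49436475, -121.24672625,  136.28189843]), np.float64(0.21204215326323325)) base [ 449.3694571  -119.15673144   77.        ]
yaw -28.087010106251057 knob_grip [417.32582136 240.30677324  89.06400246]
top 22 [41, 41, 41, 42, 41, 41, 37, 32, 30, 33, 35, 36, 40, 48, 53, 52, 49, 47, 46, 40, 41, 40, 38, 33, 31, 27, 24, 27, 29, 37]
top 28 [109, 59, 40, 41, 42, 46, 50, 47, 48, 51, 58, 69, 70, 73, 79, 88, 84, 105, 95, 111, 113, 88, 92, 107, 100, 103, 92, 90, 73, 56]
top 32 [168, 84, 39, 49, 64, 86, 106, 106, 102, 93, 105, 119, 117, 118, 121, 137, 126, 138, 123, 126, 123, 119, 119, 119, 120, 121, 121, 103, 84, 80]
top 36 [149, 109, 56, 89, 103, 110, 124, 150, 179, 112, 114, 122, 123, 121, 118, 118, 122, 119, 112, 116, 122, 114, 127, 125, 122, 133, 133, 127, 96, 91]
top 42 [102, 168, 138, 14
[... 282 characters left out ...]
 [56, 55, 59, 59, 57, 62, 60, 61, 61, 63, 65, 67, 70, 72, 71, 72, 74, 76, 76, 69, 66, 65, 58, 62, 65, 58, 53, 52, 52, 51]
side 28 [55, 53, 61, 58, 62, 61, 61, 63, 64, 76, 75, 62, 69, 75, 79, 86, 90, 85, 90, 85, 82, 78, 77, 86, 84, 83, 77, 79, 78, 73]
side 32 [52, 54, 59, 57, 58, 63, 61, 95, 135, 130, 115, 118, 115, 130, 131, 109, 119, 116, 111, 108, 100, 95, 98, 119, 111, 115, 108, 101, 97, 89]
side 36 [54, 53, 57, 58, 58, 62, 80, 150, 185, 156, 124, 125, 124, 122, 129, 124, 131, 130, 123, 120, 120, 115, 112, 139, 120, 116, 116, 111, 98, 95]
side 42 [54, 50, 57, 59, 59, 60, 142, 189, 184, 153, 166, 157, 163, 151, 143, 130, 134, 140, 131, 124, 136, 130, 133, 139, 127, 124, 152, 150, 134, 115]
```

View pics/k1.png

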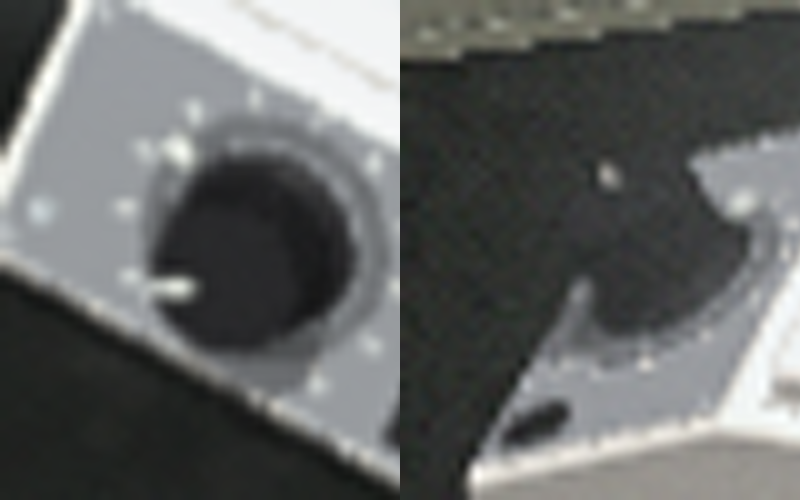

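The wedge is the white blob at (178,152) in the left (top) crop and (740,205) in the right (side) crop. The pointer line is at (155–195,288) left, and its white mark on the knob is at (608,173) right.

Run:
```python
from h import *
t=cam("top");s=cam("side")
P=np.array([541.7,173.9,100]);yaw=np.radians(-28.)
B,u,r,n=knobframe(P,yaw)
def crop(d,x,y):
    a,b=proj(d,B+15*n).astype(int); return (a-25+x/10-.45,b-25+y/10-.45)
def loc(p): q=p-B; return np.round([q@u,q@r,q@n],1)
def un(d,px,h):
    o,w=ray(d,*px); return loc(o+w*((B+h*n-o)@n)/(w@n))
W=tri(t,crop(t,178,152),s,crop(s,740-400,205)); print("wedge tri",W,loc(W[0]))
for x in(155,175,195):
    Q=tri(t,crop(t,x,288),s,crop(s,208,173)); print("pointer tri",loc(Q[0]),Q[1])
pts=np.array([un(t,crop(t,*p),3)[:2] for p in((260,118),(345,160),(388,240),(150,225),(320,380),(215,130))],np.float32)
print(pts, cv2.minEnclosingCircle(pts))
A=np.c_[2*pts,np.ones(len(pts))];x=np.linalg.lstsq(A,(pts**2).sum(1),rcond=None)[0];print("fit",x[:2],np.sqrt(x[2]+x[0]**2+x[1]**2))
print("wedge5",un(t,crop(t,178,152),5),un(s,crop(s,340,205),5),"ptr end/inner at 38:",un(t,crop(t,150,288),38),un(t,crop(t,195,288),38),"at5",un(t,crop(t,150,288),5))
```

```text
wedge tri (array([453.6033022 , 262.95659866,  74.26236142]), np.float64(0.580394363927279)) [ 13.1 -37.3   3.5]
pointer tri [-12.3 -20.4  37.8] 0.6134931039229391
pointer tri [ -7.4 -14.3  41.2] 0.7694407923344254
pointer tri [-2.5 -8.1 44.6] 0.9242089032351012
[[ 35.8 -18.7]
 [ 36.5  10. ]
 [ 19.6  31.7]
 [-13.  -36.5]
 [-32.7  30.4]
 [ 25.4 -29.8]] ((-0.0081331143155694, 3.676229953765869), 42.22471237182617)
fit [-2.5118667   0.47042779] 40.60285479835939
wedge5 [ 14.2 -37.1   5. ] [ 14.6 -34.8   5. ] ptr end/inner at 38: [-12.6 -21.9  38. ] [-5.7 -9.5 38. ] at5 [-30.9 -28.4   5. ]
```

```bash
python3 -m pendant '[0,0,0,-2,0.12, 0,0,0,-2,0.12, 0,-5,-1,0,0, 0,-5,-1,0,0, 0,-5,-2,0,0]' 40
```

```text
time_s: 1.02
ee_pos: [268.9, 499.5, 271.5]
eef_rot: [[-0.883, 0.469, 0.001], [0.469, 0.883, 0.001], [-0.0, 0.001, -1.0]]
force: [0.3, 0.5, -0.6]
gripper_width: 85.6
grip_force: 0.0
```

```bash
python3 -m pendant '[0,-4.5,-3,0,0, 0,-4.5,-3.5,0,0, 0,-4.5,-4,0,0, 0,-4.5,-4,0,0, 0,-4.4,-4.4,0,0, 0,-4.4,-4.4,0,0, 0,-4,-4.4,0,0, 0,-4,-4.4,0,0, 0,-4,-4.4,0,0, 0,-4,-4.4,0,0]'; python3 -m pendant '[0,-2,-5,0,0, 0,0,0,0,0]'
```

```text
time_s: 2.28
ee_pos: [453.7, -64.2, 271.7]
eef_rot: [[-0.883, 0.47, 0.001], [0.47, 0.883, -0.0], [-0.001, 0.0, -1.0]]
force: [1.3, -0.2, -0.3]
gripper_width: 85.5
grip_force: 0.0
time_s: 2.52
ee_pos: [447.9, -119.4, 271.5]
eef_rot: [[-0.88, 0.475, 0.001], [0.475, 0.88, -0.001], [-0.001, -0.001, -1.0]]
force: [-0.1, 1.3, -0.1]
gripper_width: 85.4
grip_force: 0.0
```

```bash
python3 -m pendant '[0,-0.2,-0.1,5,0, 0,0,0,5,0, 0,0,0,4,0, 0,0,0,2.5,0, 0,0,0,1.4,0, 0,0,0,0,0]'
python3 - <<'E'
from h import *
s=cam("side");t=cam("top")
print(telemetry.observe()["ee_pos"])
def cr(d):
    a,b=proj(d,[449,-121,115]).astype(int); return cv2.resize(d["img"][b-40:b+40,a-27:a+27,::-1],(400,592),interpolation=cv2.INTER_CUBIC)
cv2.imwrite("pics/g1.png",np.hstack([cr(t),cr(s)]))
E
```

```text
time_s: 3.28
ee_pos: [448.6, -116.7, 91.9]
eef_rot: [[-0.883, 0.469, -0.001], [0.469, 0.883, 0.001], [0.001, 0.0, -1.0]]
force: [0.5, 0.7, 0.3]
gripper_width: 85.5
grip_force: 0.0
[ 449.42402519 -117.39541802   93.03244928]
```

View pics/g1.png

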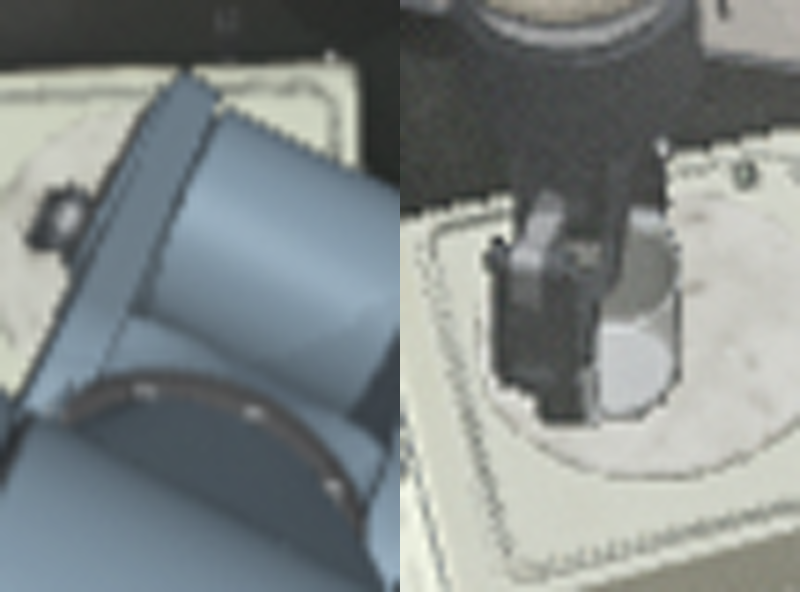

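The side half shows the two fingers straddling the beaker, with the beaker upright and no contact visible.

```bash
python3 -m pendant '[0,-0.1,-0.2,0,0, 1,0,0,0,0, 1,0,0,0,0, 1,0,0,0,0, 1,0,0,0,0, 1,0,0,0,0, 1,0,0,0,0]' 25
```

```text
time_s: 4.25
ee_pos: [449.2, -120.2, 93.1]
eef_rot: [[-0.883, 0.469, 0.001], [0.469, 0.883, -0.001], [-0.002, -0.0, -1.0]]
force: [-0.8, -0.0, 5.4]
gripper_width: 52.2
grip_force: 25.1
```

```bash
python3 -m pendant '[1,0,0,-0.5,0, 1,0,0,-1,0, 1,0,0,-2,0, 1,0,0,-3,0, 1,0,0,-3,0, 1,0,0,-3,0, 1,0,0,0,0]'
python3 - <<'E'
from h import *
s=cam("side");t=cam("top")
def cr(d):
    a,b=proj(d,[449,-121,215]).astype(int); b=max(b,40);return cv2.resize(d["img"][b-40:b+40,a-27:a+27,::-1],(400,592),interpolation=cv2.INTER_CUBIC)
cv2.imwrite("pics/g2.png",cr(s))
E
```

```text
time_s: 5.12
ee_pos: [450.1, -120.3, 219.8]
eef_rot: [[-0.883, 0.469, 0.005], [0.469, 0.883, -0.003], [-0.006, -0.0, -1.0]]
force: [0.6, -1.2, -0.9]
gripper_width: 52.2
grip_force: 26.3
```

View pics/g2.png

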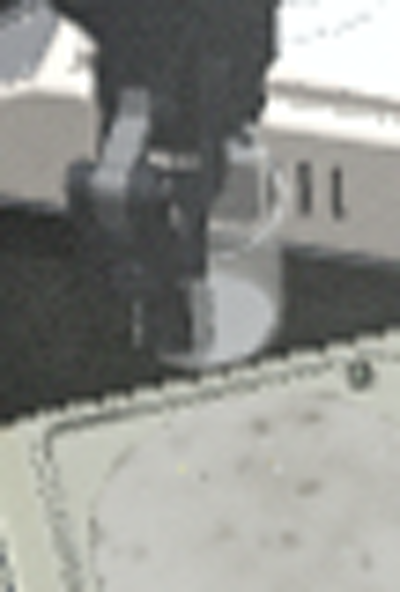

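The picture shows the beaker held upright between the fingers, clear of the pan.

```bash
python3 -m pendant '[1,0.3,2,0,0, 1,0.6,4,0,0, 1,1,5,0,0, 1,1,5,0,0, 1,1,5,0,0, 1,0.9,4.5,0,0, 1,0.6,3,0,0, 1,0.27,1.78,0,0, 1,0,0,2,0, 1,0,0,2,0]'; python3 -m pendant '[1,0,0,2,0, 1,0,0,2,0, 1,0,0,1,0, 1,0,0,0.5,0, 1,0,0,0,0, 1,0,0,0,0]'
```

```text
time_s: 6.48
ee_pos: [540.4, 174.0, 176.0]
eef_rot: [[-0.883, 0.469, -0.001], [0.469, 0.883, -0.001], [0.001, -0.001, -1.0]]
force: [-0.5, -0.1, -0.9]
gripper_width: 52.4
grip_force: 26.4
time_s: 7.22
ee_pos: [541.4, 174.3, 123.0]
eef_rot: [[-0.883, 0.47, 0.001], [0.47, 0.883, 0.0], [-0.001, 0.001, -1.0]]
force: [-1.1, 0.3, 0.8]
gripper_width: 52.2
grip_force: 26.4
```

```bash
python3 -m pendant '[1,0,0,0.3,0, 1,0,0,0.2,0, 1,0,0,0,0]'; python3 -m pendant '[1,0,0,0.1,0, 1,0,0,0,0]'
```

```text
time_s: 7.6
ee_pos: [541.1, 174.3, 117.6]
eef_rot: [[-0.883, 0.469, 0.001], [0.469, 0.883, -0.0], [-0.001, 0.0, -1.0]]
force: [0.3, 0.0, 1.9]
gripper_width: 52.4
grip_force: 26.4
time_s: 7.85
ee_pos: [541.5, 174.3, 117.5]
eef_rot: [[-0.883, 0.469, 0.002], [0.469, 0.883, -0.0], [-0.002, 0.001, -1.0]]
force: [-1.6, -0.5, 7.1]
gripper_width: 52.5
grip_force: 26.5
```

```bash
python3 -m pendant '[0.35,0,0,0,0, 0.3,0,0,0,0, 0.2,0,0,0,0, 0,0,0,0,0, 0,0,0,0,0, 0,0,0,-1,0, 0,0,0,-3,0, 0,0,0,-4,0, 0,0,0,-4,0, 0,5,0,0,0]'; python3 -m pendant '[0,5,0,0,0, 0,5,0,0,0, 0,0,0,0,0]'
python3 - <<'E'
from h import *
s=cam("side");t=cam("top")
def cr(d):
    a,b=proj(d,[500,190,120]).astype(int); return cv2.resize(d["img"][b-40:b+40,a-27:a+27,::-1],(400,592),interpolation=cv2.INTER_CUBIC)
cv2.imwrite("pics/g3.png",np.hstack([cr(t),cr(s)]))
print([proj(d,[500,190,120]).astype(int) for d in(t,s)])
E
```

```text
time_s: 9.1
ee_pos: [502.2, 197.6, 240.9]
eef_rot: [[-0.881, 0.472, 0.013], [0.473, 0.881, 0.002], [-0.011, 0.008, -1.0]]
force: [-1.1, 2.0, -0.2]
gripper_width: 85.4
grip_force: 0.0
time_s: 9.48
ee_pos: [404.6, 245.6, 236.9]
eef_rot: [[-0.885, 0.466, -0.002], [0.466, 0.885, -0.0], [0.002, -0.001, -1.0]]
force: [1.2, -0.7, 0.5]
gripper_width: 85.2
grip_force: 0.0
[array([202, 215]), array([220, 155])]
```

View pics/g3.png

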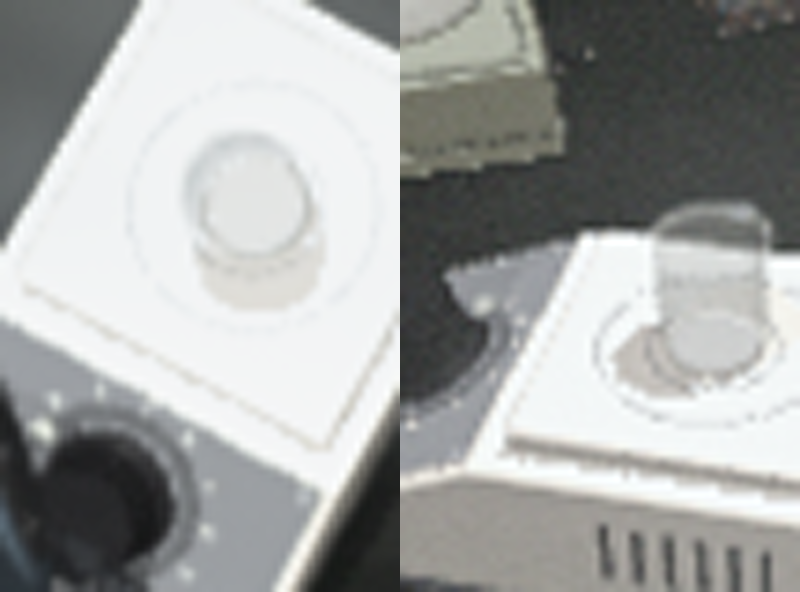

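The beaker stands upright on the plate, centred in the rings: about (250,200) in the left half and (715,340) in the right. Next is the knob.

```bash
python3 -m pendant '[0,-1.25,0,0,0, 0,0,0,3,-0.15, 0,0,0,4,-0.15, 0,0,0,4,-0.14, 0,0,0,2.5,0, 0,0,0,1.7,0, 0,0,0,0,0, 0,0,0,0,0]' 40
```

```text
time_s: 10.58
ee_pos: [421.1, 238.5, 84.6]
eef_rot: [[-0.999, 0.05, 0.001], [0.05, 0.999, 0.0], [-0.001, 0.0, -1.0]]
force: [-0.3, 0.1, -0.0]
gripper_width: 85.1
grip_force: 0.0
```

```bash
python3 -m pendant '[0,0.45,0.1,0.4,0, 0,0,0,0,0, 1,0,0,0,0, 1,0,0,0,0, 1,0,0,0,0, 1,0,0,0,0, 1,0,0,0,0]' 40
```

```text
time_s: 11.45
ee_pos: [415.6, 243.4, 81.8]
eef_rot: [[-0.999, 0.051, 0.003], [0.051, 0.999, 0.006], [-0.003, 0.006, -1.0]]
force: [-4.0, 13.2, 8.8]
gripper_width: 48.2
grip_force: 38.8
```

```bash
python3 -m pendant '[1,0,0.2,0,0, 1,0,0,0,0.1, 1,0,0,0,0.1, 1,0,0,0,0.1, 1,0,0,0,0.1, 1,0,0,0,0.1, 1,0,0,0,0]'; python3 -c "
from h import *
print(telemetry.observe()['moment'])"
```

```text
time_s: 12.32
ee_pos: [417.8, 244.3, 80.8]
eef_rot: [[-0.853, 0.522, 0.007], [0.522, 0.853, 0.004], [-0.004, 0.007, -1.0]]
force: [-0.1, 6.8, -1.9]
gripper_width: 46.5
grip_force: 45.0
[ 1.60784137 -0.66458545  0.27880911]
```

```bash
python3 -m pendant '[0,0,0,0,0, 0,0,0,0,0, 0,0,0,0,0, 0,0,0,-3,0, 0,0,0,-5,0, 0,0,4,-5,0, 0,0,6,0,0, 0,0,6,0,0, 0,0,6,0,0, 0,0,0,0,0]'
cat > look.py <<'E'
from h import *
import sys
t=cam("top");s=cam("side")
P=np.array([541.7,173.9,100]);yaw=np.radians(-28.);B,u,r,n=knobframe(P,yaw)
for nm,d,h in(("top",t,38),("side",s,38),("top",t,5),("side",s,5)):
    g=d["img"].min(2); o=np.zeros_like(g)
    # bright blobs within radius 22 (h=38) or 30..40 (h=5)
    for v in range(g.shape[0]):
        pass
    vs,us=np.mgrid[0:384,0:512]; M=np.array(d["camera_from_world"]);R,tt=M[:3,:3],M[:3,3]
    w=np.stack([(us-d["cx"])/d["f"],(vs-d["cy"])/d["f"],np.ones(us.shape)],-1)@R; o=-R.T@tt
    q=o+w*((((B+h*n)-o)@n)/(w@n))[...,None]-B; a,b=q@u,q@r; rad=np.hypot(a+1.5,b-.5)
    m=(rad<25)&(g>90) if h==38 else (rad>30)&(rad<41)&(g>165)
    k,l,st,c=cv2.connectedComponentsWithStats(m.astype(np.uint8))
    for i in range(1,k):
        W=g[l==i].astype(float); A,Bb=np.average(a[l==i],weights=W),np.average(b[l==i],weights=W)
        print(nm,h,st[i,4],"u,r",round(A,1),round(Bb,1),"angle",round(np.degrees(np.arctan2(Bb-.5,A+1.5))+135,1),"px",c[i].round(1))
def cr(d):
    a,b=proj(d,B+15*n).astype(int); return cv2.resize(d["img"][b-25:b+25,a-20:a+20,::-1],(400,500),interpolation=cv2.INTER_CUBIC)
cv2.imwrite(f"pics/{sys.argv[1]}.png",np.hstack([cr(t),cr(s)]))
E
python3 look.py l1
```

```text
time_s: 13.58
ee_pos: [531.1, 431.9, 208.2]
eef_rot: [[-0.854, 0.52, 0.002], [0.52, 0.854, 0.001], [-0.001, 0.002, -1.0]]
force: [-0.8, -0.5, -0.2]
gripper_width: 85.4
grip_force: 0.0
top 38 10 u,r -4.2 -17.8 angle 36.7 px [179.9 244.7]
top 38 1 u,r -16.8 -18.7 angle 6.5 px [178. 248.]
top 38 11 u,r -22.3 3.2 angle 307.7 px [184. 253.]
side 38 4 u,r -3.7 -19.0 angle 38.6 px [192.5 152.5]
top 5 3 u,r 13.1 -35.6 angle 67.0 px [180.7 233.3]
top 5 3 u,r -21.5 -27.3 angle 9.2 px [179. 244.]
top 5 2 u,r 7.1 40.0 angle 212.7 px [202.  246.5]
top 5 2 u,r -12.5 38.0 angle 241.4 px [199.  251.5]
top 5 1 u,r -30.8 28.4 angle 271.4 px [194. 255.]
side 5 3 u,r 16.3 -34.5 angle 72.0 px [204. 156.]
```

View pics/l1.png

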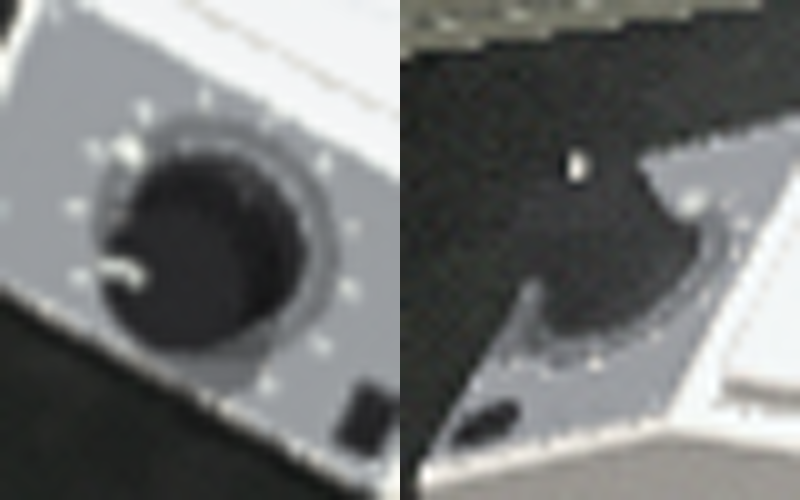

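Pointer reads about 37° against the wedge at about 69°: in the left half the pointer is at (120,272) and the wedge at (128,150). In the right half they are at (577,165) and (690,203). About 31° is left.

```bash
python3 -m pendant '[0,0,-6,0,0, 0,0,-6,0,0, 0,0,-6,0,0, 0,0,-3.9,3,-0.1, 0,0,0,4,-0.14, 0,0,0,2.5,-0.13, 0,0,0,2,-0.13, 0,0,0,0.8,0, 0,0,0,0,0]'
```

```text
time_s: 14.8
ee_pos: [414.4, 241.4, 86.3]
eef_rot: [[-0.999, 0.051, -0.001], [0.051, 0.999, -0.0], [0.001, -0.001, -1.0]]
force: [0.0, -0.1, -0.8]
gripper_width: 85.1
grip_force: 0.0
```

```bash
python3 -m pendant '[0,0,0,0,0]'
```

```text
time_s: 14.92
ee_pos: [415.5, 242.1, 87.0]
eef_rot: [[-0.999, 0.05, 0.001], [0.05, 0.999, 0.0], [-0.001, 0.0, -1.0]]
force: [0.0, 0.2, -0.1]
gripper_width: 85.7
grip_force: 0.0
```

```bash
python3 -m pendant '[0,-0.1,0.25,0.55,0, 0,0,0,0,0, 1,0,0,0,0, 1,0,0,0,0, 1,0,0,0,0, 1,0,0,0,0, 1,0,0,0,0]' 50; python3 -m pendant '[1,0,0,0,0.1, 1,0,0,0,0.1, 1,0,0,0,0.1, 1,0,0,0,0.1, 1,0,0,0,0.1, 1,0,0,0,0.1, 1,0,0,0,0]'
```

```text
time_s: 15.8
ee_pos: [416.1, 243.7, 81.5]
eef_rot: [[-0.999, 0.048, -0.0], [0.048, 0.999, -0.002], [0.0, -0.002, -1.0]]
force: [-0.2, -3.9, 8.9]
gripper_width: 47.7
grip_force: 49.8
time_s: 16.68
ee_pos: [417.8, 244.5, 80.6]
eef_rot: [[-0.798, 0.603, 0.003], [0.603, 0.798, 0.0], [-0.003, 0.002, -1.0]]
force: [2.7, -2.3, -4.2]
gripper_width: 45.8
grip_force: 57.7
```

```bash
python3 -m pendant '[0,0,0,0,0, 0,0,0,0,0, 0,0,0,0,0, 0,0,0,-3,0, 0,0,0,-5,0, 0,0,4,-5,0, 0,0,6,0,0, 0,0,6,0,0, 0,0,6,0,0, 0,0,0,0,0]'
python3 look.py l2
python3 - <<'E'
from h import *
t=cam("top");P=np.array([541.7,173.9,100]);B,u,r,n=knobframe(P,np.radians(-28))
a,b=proj(t,B+15*n).astype(int); print(a,b); print(t["img"].min(2)[b-17:b+9,a-16:a+6])
E
```

```text
time_s: 17.92
ee_pos: [550.3, 422.2, 208.5]
eef_rot: [[-0.798, 0.602, 0.002], [0.602, 0.798, 0.002], [-0.0, 0.002, -1.0]]
force: [-0.1, -0.5, 0.3]
gripper_width: 85.2
grip_force: 0.0
top 38 9 u,r 3.1 -17.8 angle 59.0 px [180.7 242.7]
top 38 1 u,r -16.8 -18.7 angle 6.5 px [178. 248.]
top 38 11 u,r -22.3 3.1 angle 307.8 px [184. 253.]
side 38 3 u,r 0.8 -17.7 angle 52.2 px [193.3 152.3]
top 5 5 u,r 10.9 -34.3 angle 64.7 px [180.8 234.2]
top 5 2 u,r -13.2 -28.9 angle 23.3 px [179.5 241.5]
top 5 2 u,r 7.1 40.0 angle 212.7 px [202.  246.5]
top 5 2 u,r -12.5 38.0 angle 241.4 px [199.  251.5]
top 5 1 u,r -30.8 28.4 angle 271.4 px [194. 255.]
side 5 3 u,r 16.3 -34.4 angle 72.1 px [204. 156.]
188 243
[[153 154 154 154 154 154 154 154 154 153 154 154 154 154 153 154 174 172
  197 219 235 244]
 [154 154 153 154 154 154 153 154 154 156 158 154 154 154 154 158 197 165
  156 165 184 217]
 [154 153 154 154 154 154 154 153 155 174 197 165 155 153 153 158 186 163
  153 154 153 165]
 [154 153 154 154 154 153 154 154 154 167 206 168 153 139 136 136 146 146
  141 150 152 155]
 [154 154 153 153 153 154 15
[... 1318 characters left out ...]
6  70  42  42  41  41  41  40
   40  40  37  27]
 [153 152 157 192 198 145  72  38  39  56  69  48  41  40  41  41  41  42
   42  41  36  30]
 [154 152 155 174 177 151  80  41  39  39  41  42  40  40  40  41  41  41
   42  41  36  28]
 [164 156 153 155 156 152  84  43  39  41  41  41  40  41  40  41  41  42
   42  41  34  25]
 [189 182 161 155 154 152 106  55  40  40  41  41  41  42  40  42  41  42
   38  41  32  24]
 [129 153 175 177 161 156 141  80  43  39  39  42  42  40  42  41  42  41
   39  38  29  28]
 [ 51  84 120 160 170 159 156 120  68  43  40  40  39  41  40  42  40  39
   38  33  36  61]
 [ 26  34  50  92 117 133 168 153 121  73  44  38  38  41  38  39  39  40
   43  49  73  83]]
```

Run:
```python
from h import *
t=cam("top");P=np.array([541.7,173.9,100]);B,u,r,n=knobframe(P,np.radians(-28))
def un(px,h):
    o,w=ray(t,*px); q=o+w*((B+h*n-o)@n)/(w@n)-B; a,b=q@u+1.5,q@r-.5; return np.round([a,b,np.hypot(a,b),np.degrees(np.arctan2(b,a))+135],1)
print("wedge",un((180.5,232.5),5)); print("tail",un((181.2,235.5),5)); print("skirtbits",un((179,239.7),5),un((178.9,241),5))
for p in((179,241),(180.2,242.3),(181.5,243.8)): print("top line",un(p,38))
# same pixels, first picture
im=cv2.imread("pics/tc.png")
a=cv2.resize(im,(200,130),interpolation=cv2.INTER_AREA).min(2); print(a[228-160:248-160,172-150:194-150])
```

```text
wedge [ 16.7 -37.5  41.   69. ]
tail [  8.8 -31.9  33.1  60.5]
skirtbits [ -7.1 -33.   33.7  32.8] [-11.2 -31.7  33.6  25.6]
top line [  6.8 -24.7  25.7  60.3]
top line [  4.8 -19.9  20.5  58.6]
top line [  2.4 -14.6  14.8  54.5]
[[152 152 153 153 153 153 152 152 154 172 190 166 154 151 151 156 180 161
  150 152 154 166]
 [152 152 151 153 152 152 152 152 152 168 198 168 150 138 134 136 146 143
  139 147 148 153]
 [152 151 152 152 151 152 151 151 152 153 167 147 129 119 118 118 119 122
  119 123 126 141]
 [153 152 151 152 155 157 152 158 180 168 138 120 113 114 121 121 119 120
  118 116 114 121]
 [152 153 152 154 172 186 170 192 221 209 146 113 106 110 131 124 120 122
  132 130 121 116]
 [152 152 152 153 165 185 175 174 210 222 159 113  95  81  93  88  84  86
   97 100 113 125]
 [151 152 152 152 154 163 153 132 155 178 132  87  67  52  50  50  52  54
   60  68  82 100]
 [152 152 152 152 153 151 133 117 123 126  88  54  43  38  36  36  37  42
   51  63  65  72]
 [152 152 152 152 152 144 122 119 124  96  56  36  33  32  32  31  32  34
   40  48  55  61]
 [152 151 155 161 156 138 118 116
[... 290 characters left out ...]
2  41  42  40  41  42  41  38
   35  32  30  30]
 [151 152 152 152 150 122  95  60  41  40  41  40  40  41  41  41  40  40
   38  32  30  28]
 [152 152 152 153 152 124  81  48  39  40  41  41  41  40  42  40  41  41
   40  34  27  27]
 [153 153 152 152 150 118  67  40  37  39  40  41  41  40  41  40  41  41
   41  37  29  28]
 [151 152 152 159 158 123  65  37  36  37  39  40  40  40  42  41  41  41
   40  38  32  28]
 [152 152 157 186 189 144  96  82  91  83  54  41  40  41  41  40  42  42
   41  40  33  29]
 [152 151 154 171 176 172 174 181 201 179 101  49  40  41  41  40  41  41
   40  42  35  26]
 [165 158 153 153 158 172 149 141 155 139  81  44  40  41  40  41  40  42
   41  41  36  25]]
```

View pics/l2.png

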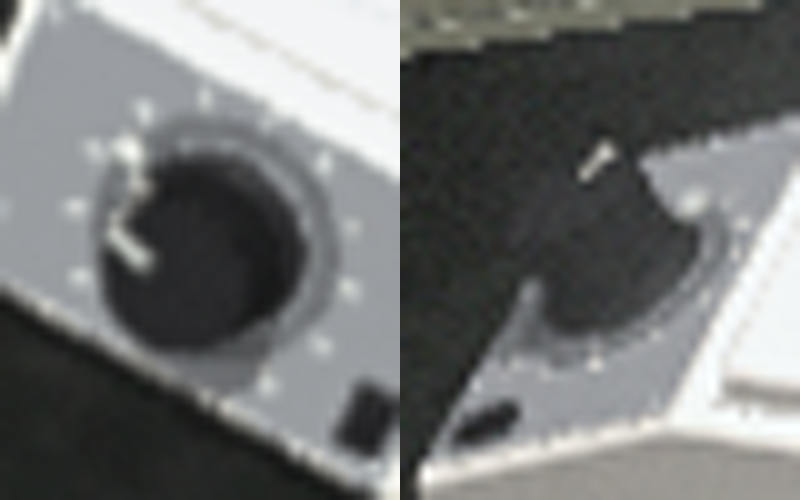

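The left half shows the pointer on the knob top at (128,250). Its lower end on the skirt is at (140,185), close under the wedge at (130,150), so roughly 9° is left.

```bash
python3 -m pendant '[0,0,-6,0,0, 0,0,-6,0,0, 0,0,-6,0,0, 0,0,-4.2,3,0, 0,0,0,4,-0.1, 0,0,0,2.5,-0.1, 0,0,0,2,0, 0,0,0,0.8,0, 0,0,0,0,0]';python3 -m pendant '[0,0,0,0,0]'
```

```text
time_s: 19.25
ee_pos: [414.0, 241.8, 86.7]
eef_rot: [[-0.901, 0.434, -0.001], [0.434, 0.901, -0.0], [0.0, -0.0, -1.0]]
force: [0.9, -0.5, 0.0]
gripper_width: 85.7
grip_force: 0.0
time_s: 19.38
ee_pos: [414.9, 242.2, 87.3]
eef_rot: [[-0.901, 0.434, 0.002], [0.434, 0.901, 0.0], [-0.001, 0.001, -1.0]]
force: [0.2, -0.3, 1.5]
gripper_width: 85.3
grip_force: 0.0
```

```bash
python3 -m pendant '[0,-0.1,0.27,0.58,0, 0,0,0,0,0, 1,0,0,0,0, 1,0,0,0,0, 1,0,0,0,0, 1,0,0,0,0, 1,0,0,0,0]' 50; python3 -m pendant '[1,0,0,0,0.07, 1,0,0,0,0.07, 1,0,0,0,0.07, 1,0,0,0,0, 0,0,0,0,0, 0,0,0,0,0, 0,0,0,0,0, 0,0,0,-3,0, 0,0,0,-5,0, 0,0,3,-5,0]';python3 -m pendant '[0,0,6,0,0, 0,0,6,0,0, 0,0,6,0,0, 0,0,0,0,0]'
cat > l3.py <<'E'
from h import *
t=cam("top");P=np.array([541.7,173.9,100]);B,u,r,n=knobframe(P,np.radians(-28))
g=np.mean([cam("top")["img"].min(2).astype(float) for _ in range(4)],0)
print(np.round(g[228:247,174:190]).astype(int))
def un(px,h):
    o,w=ray(t,*px); q=o+w*((B+h*n-o)@n)/(w@n)-B; a,b=q@u+1.5,q@r+2.5; return np.round([a,b,np.hypot(a,b),np.degrees(np.arctan2(b,a))+135],1)
import sys
print("wedge",un((180.45,232.5),5))
E
python3 l3.py; python3 look.py l4 | grep 38
```

```text
time_s: 20.25
ee_pos: [416.7, 244.4, 81.1]
eef_rot: [[-0.901, 0.434, 0.001], [0.434, 0.901, 0.001], [-0.0, 0.001, -1.0]]
force: [-0.7, 0.3, 5.9]
gripper_width: 46.5
grip_force: 50.7
time_s: 21.5
ee_pos: [432.8, 266.6, 211.2]
eef_rot: [[-0.79, 0.613, -0.005], [0.613, 0.79, -0.002], [0.002, -0.004, -1.0]]
force: [2.6, -0.0, -1.2]
gripper_width: 85.4
grip_force: 0.0
time_s: 22.0
ee_pos: [547.2, 413.0, 209.5]
eef_rot: [[-0.792, 0.611, 0.002], [0.611, 0.792, 0.001], [-0.001, 0.002, -1.0]]
force: [-0.7, -0.3, 0.3]
gripper_width: 85.3
grip_force: 0.0
[[154 154 154 154 154 154 155 174 196 165 154 154 153 157 186 163]
 [154 154 154 154 154 153 154 167 206 168 153 140 135 136 147 146]
 [154 154 153 153 153 152 154 152 171 147 130 120 118 118 119 122]
 [154 153 155 157 153 156 182 168 136 120 114 114 122 121 119 121]
 [154 155 174 193 168 197 225 214 143 113 108 111 138 125 119 124]
 [153 154 166 190 178 173 214 229 162 113  97  81  96  85  81  85]
 [154 154 155 164 156 129 152 184 166 105  68  49  50  49  50  53]
 [154 153 154 153 133 115 121 134 158 123  68  40  35  40  39  42]
 [153 153 153 
[... 312 characters left out ...]
 40  37]
 [153 154 153 120  98 114 153 143  82  44  40  41  41  41  41  40]
 [154 154 154 126  80  59 104 151 136  74  41  40  42  42  40  41]
 [153 154 153 119  66  38  52 112 184 104  47  40  41  40  42  41]
 [153 158 158 126  67  38  38  62 129  76  42  40  41  42  41  41]
 [157 192 198 145  72  40  38  40  55  44  40  40  42  41  41  42]
 [154 174 178 152  80  42  40  40  40  40  40  41  41  41  42  41]]
wedge [ 16.6 -34.6  38.4  70.6]
top 38 10 u,r 5.5 -16.6 angle 67.3 px [181.3 242.1]
top 38 1 u,r -16.8 -18.7 angle 6.5 px [178. 248.]
top 38 11 u,r -22.3 3.2 angle 307.7 px [184. 253.]
side 38 5 u,r 3.3 -16.6 angle 60.6 px [193.8 152.4]
top 5 2 u,r -12.5 38.0 angle 241.4 px [199.  251.5]
```

```bash
cat > l5.py <<'E'
from h import *
t=cam("top");P=np.array([541.7,173.9,100]);B,u,r,n=knobframe(P,np.radians(-28))
g=np.mean([cam("top")["img"].min(2).astype(float) for _ in range(3)],0)
a=cv2.resize(cv2.imread("pics/tc.png"),(200,130),interpolation=cv2.INTER_AREA).min(2).astype(float)
d=np.zeros_like(g); d[160:290,150:350]=g[160:290,150:350]-a
vs,us=np.mgrid[0:384,0:512]
def cen(r0,r1,c0,c1,th):
    m=(vs>=r0)&(vs<=r1)&(us>=c0)&(us<=c1)&(d>th); return (us[m]*d[m]).sum()/d[m].sum(),(vs[m]*d[m]).sum()/d[m].sum()
def un(px,h,off):
    o,w=ray(t,*px); q=o+w*((B+h*n-o)@n)/(w@n)-B; a,b=q@u-off[0],q@r-off[1]; return np.round([np.hypot(a,b),np.degrees(np.arctan2(b,a))+135],1)
sk=cen(233,236,179,187,15); tp=cen(240,245,177,186,40)
print(sk,tp)
for off in((-1.5,-2.5),(-1.5,-1),(0,-2.5),(-3,-2.5),(0,0)):
    print(off,"skirt",un(sk,5,off),un(sk,9,off),"top",un(tp,38,off),"wedge",un((180.45,232.5),4,off),"wedge tip",un((181.2,234.3),5,off))
E
python3 l5.py
```

```text
(np.float64(182.67917448405254), np.float64(235.24953095684805)) (np.float64(180.95402298850576), np.float64(241.72329688814133))
(-1.5, -2.5) skirt [27.7 70.4] [28. 75.] top [17.3 71.3] wedge [38.3 69.8] wedge tip [32.8 67.3]
(-1.5, -1) skirt [29.1 69.1] [29.3 73.5] top [18.7 69.2] wedge [39.7 68.9] wedge tip [34.2 66.3]
(0, -2.5) skirt [27.1 67.6] [27.3 72.2] top [16.7 66.6] wedge [37.7 67.7] wedge tip [32.2 64.8]
(-3, -2.5) skirt [28.4 73.2] [28.8 77.6] top [18.  75.5] wedge [39.  71.8] wedge tip [33.4 69.6]
(0, 0) skirt [29.4 65.7] [29.5 70. ] top [19.1 63.9] wedge [40.  66.3] wedge tip [34.6 63.4]
```

```bash
cat > l6.py <<'E'
from h import *
B,u,r,n=knobframe(np.array([541.7,173.9,100]),np.radians(-28))
vs,us=np.mgrid[0:384,0:512]
for nm in("top","side"):
    D=[cam(nm) for _ in range(3)];d=D[0]; g=np.mean([x["img"].min(2).astype(float) for x in D],0)
    M=np.array(d["camera_from_world"]);R,tt=M[:3,:3],M[:3,3];o=-R.T@tt
    def coords(U,V,h):
        w=np.stack([(U-d["cx"])/d["f"],(V-d["cy"])/d["f"],np.ones(np.shape(U))],-1)@R
        q=o+w*((((B+h*n)-o)@n)/(w@n))[...,None]-B; return q@u,q@r
    a,b=coords(us,vs,0); rad=np.hypot(a,b)
    bg=cv2.medianBlur(np.clip(g,0,255).astype(np.uint8),7).astype(float); e=g-bg
    m=(rad>38)&(rad<54)&(a<44)&(e>15); k,l,st,c=cv2.connectedComponentsWithStats(m.astype(np.uint8))
    pts=[]
    for i in range(1,k):
        w=e[l==i]; x,y=np.average(us[l==i],weights=w),np.average(vs[l==i],weights=w); A,Bb=coords(np.array(x),np.array(y),0)
        pts.append((float(A),float(Bb))); print(nm,st[i,4],np.round([x,y,A,Bb,np.hypot(A,Bb),np.degrees(np.arctan2(Bb,A))+135],1))
E
python3 l6.py
```

```text
top 2 [188.  227.4  39.1 -23.1  45.4 104.4]
top 4 [181.8 228.7  26.1 -38.8  46.8  78.9]
top 10 [179.1 232.3  11.  -42.2  43.6  59.7]
top 1 [194.  230.   40.8  -3.3  40.9 130.4]
top 4 [199.8 234.   38.1  17.7  42.  159.9]
top 4 [175.1 238.2 -13.1 -46.4  48.3  29.3]
top 3 [202.7 240.2  24.1  33.4  41.2 189.3]
top 4 [175.5 245.4 -33.8 -36.4  49.7   2.1]
top 4 [202.5 246.4   5.4  40.5  40.8 217.4]
top 35 [182.9 253.7 -47.3  -5.2  47.6 -38.7]
top 4 [199.6 252.  -15.9  39.5  42.6 246.9]
top 4 [194.2 256.  -36.1  29.5  46.6 275.7]
side 11 [203.1 156.    6.  -44.4  44.8  52.7]
side 1 [207.  156.   24.4 -37.8  45.   77.8]
side 3 [208.7 157.8  36.4 -23.8  43.5 101.8]
side 1 [208.  161.   40.3  -5.3  40.6 127.5]
side 12 [187.2 165.8 -45.7  -9.2  46.6 -33.6]
side 2 [205.  165.4  36.5  16.3  40.  159.1]
side 6 [184.9 172.6 -38.8  28.5  48.1 278.7]
side 1 [189.  173.  -18.6  37.   41.4 251.7]
side 2 [194.2 172.    3.   38.8  38.9 220.5]
```

```bash
cat >> l5.py <<'E'
T=[(188,227.4),(181.8,228.7),(199.8,234),(175.1,238.2),(202.7,240.2),(175.5,245.4),(202.5,246.4),(199.6,252),(194.2,256)]
A=np.radians(np.array([4,3,6,1,7,0,8,9,10])*27.-135)
from scipy.optimize import least_squares
def uv(px,h):
    o,w=ray(t,*px); q=o+w*((B+h*n-o)@n)/(w@n)-B; return np.array([q@u,q@r])
Q=np.array([uv(p,0) for p in T])
f=lambda x:(np.c_[x[0]+x[2]*np.cos(A+x[3]),x[1]+x[2]*np.sin(A+x[3])]-Q).ravel()
s=least_squares(f,[0,0,44,0]);print("fit",s.x.round(2),"rms",np.sqrt(np.mean(s.fun**2)))
def ang(px,h):
    q=uv(px,h)-s.x[:2]; return np.round([np.hypot(*q),np.degrees(np.arctan2(q[1],q[0])-s.x[3])+135],1)
print("wedge",ang((180.45,232.5),4),"tip",ang((181.2,234.3),5),"skirt",ang(sk,5),ang(sk,7),"top",ang(tp,38))
sk2=cen(233,235,179,187,15);print("skirt outer",sk2,ang(sk2,5))
E
python3 l5.py | tail -3
```

```text
fit [-1.600e+00 -3.330e+00  4.533e+01  2.000e-02] rms 0.8878587417037792
wedge [37.6 69.3] tip [32.  66.9] skirt [27.  70.3] [27.1 72.6] top [16.6 71.7]
skirt outer (np.float64(182.63384615384615), np.float64(234.7584615384615)) [28.3 72.1]
```

```bash
python3 -c "
from cell import ticket
print(ticket.job_done())"
```

```text
the job is handed in; nothing more can be done
None
```

I handed the job in with the beaker upright in the middle of the stirrer plate and the knob let go at about 71° against the wedge at about 69°; one pixel is about 5° here, and I had no picture views left to check the knob by eye after its last turn.

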